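# Switch off the drying fan left on

### The job

One of the four identical fan keys on the blue console was left latched down: with a fingertip, tap each key lightly in turn, starting at the green lamp's end of the row, to feel which one it is, without releasing it or pushing any other key far in. After the fourth tap, press the latched key right down and let go, so that all four keys stand up. Pick nothing up, and leave the printing blocks, jar, bowl and tools where they are.

Things in the scene. Friction and masses are not known exactly. Their poses are not given: they have to be found in the camera images.
- console: Blue steel box, 160 (x) by 290 (y) by 55 mm high, bolted down, level, yaw within 0.5 rad. Origin: centre of its underside; x to its rear, y along the key row towards the green lamp (a 22 mm wide, 14 mm high dome at x -30, y +124 mm), z up. Key centres at x -30 mm, y +75, +25, -25, -75 mm. A small block stands on its rear half.
- key_1: The first key counted from the green lamp. Origin: centre of the cap's upper face; axes as the console's. Off-white cap, 40 mm along the console's x, 34 mm along its y. All four are identical, 50 mm apart, and move straight down.
- key_2: The second key counted from the green lamp. Origin and size as the first. Of any key that is up: its face is 70 mm above the table; it gives once pushed with more than 2.5 N, then sinks 1 mm for each further 0.6 N, to a stop at 11 mm (9 N), and springs back.
- key_3: The third key counted from the green lamp. Origin and size as the first. Of the latched key (which one differs each time): its face is held 6 mm lower, 64 mm above the table, and does not give below 6 N; pushed to 8.5 mm or more below the up height (about 8 N) its catch lets go and, once let go, it springs up and stays up. Pressing it to the stop at 11 mm is safe.
- key_4: The fourth key counted from the green lamp. Origin, size and behaviour as the others.
- small_block: Small dark wooden printing block, 38 x 58 x 30 mm, standing on the console's flat rear half. Not part of the job. Origin: centre of its underside.
- handle_block: Dark wooden printing block 85 x 75 x 35 mm with a wooden grip bar on top, 61 mm high in all, on the table beside the lamp end of the console. Not part of the job. Origin: centre of its underside.
- jar: Blue pigment jar with a blue cap, 60 mm across, 85 mm high, on the table past the other end of the console. Not part of the job. Origin: centre of its underside.
- brush: Brush 160 mm long lying on the table between robot and console. Not part of the job. Origin: middle of its length.
- scraper: Scraper (spatula) 160 mm long lying on the table between robot and console. Not part of the job. Origin: middle of its length.
- bowl: Steel bowl, 90 mm across, 50 mm high, on the table behind the console. Not part of the job. Origin: centre of its underside.
- border_block: Long dark wooden printing block 45 x 110 x 40 mm on the table behind the console. Not part of the job. Origin: centre of its underside.

How it is judged:
On the way, in this order (a step that is already met when the one before it is completed fails the run):
1. the first key from the lamp is tapped (over 0.4 N) while the latched key is down (contact force between the fingers and key_1 above 0.4 N and z of any of key_1, key_2, key_3, key_4 in the frame of console below 0.0655 m).
2. the second key from the lamp is tapped (over 0.4 N) while the latched key is down (contact force between the fingers and key_2 above 0.4 N and z of any of key_1, key_2, key_3, key_4 in the frame of console below 0.0655 m).
3. the third key from the lamp is tapped (over 0.4 N) while the latched key is down (contact force between the fingers and key_3 above 0.4 N and z of any of key_1, key_2, key_3, key_4 in the frame of console below 0.0655 m).
4. the fourth key from the lamp is tapped (over 0.4 N) while the latched key is down (contact force between the fingers and key_4 above 0.4 N and z of any of key_1, key_2, key_3, key_4 in the frame of console below 0.0655 m).
5. after the fourth tap the fingers are off all the keys, the latched key still down (contact force between the fingers and key_1 below 0.1 N and contact force between the fingers and key_2 below 0.1 N and contact force between the fingers and key_3 below 0.1 N and contact force between the fingers and key_4 below 0.1 N and z of any of key_1, key_2, key_3, key_4 in the frame of console below 0.0655 m), for 0.1 s.
6. after the taps the latched key has been pressed and let go, and all four keys stand up (within 2.5 mm) (z of each of key_1, key_2, key_3, key_4 in the frame of console above 0.0675 m), for 0.2 s.
At the end, for the whole second after the job is handed in: All four keys stand up: each key's face at least 67.5 mm above the console's underside (up is 70 mm, latched 64 mm) (all of step 6); the robot touches nothing.
It fails at once if a key that was up is pushed down more than 8 mm while the latched one is still down ((z of key_1 in the frame of console below 0.062 m and z of any of key_2, key_3, key_4 in the frame of console below 0.0655 m) or (z of key_2 in the frame of console below 0.062 m and z of any of key_1, key_3, key_4 in the frame of console below 0.0655 m) or (z of key_3 in the frame of console below 0.062 m and z of any of key_1, key_2, key_4 in the frame of console below 0.0655 m) or (z of key_4 in the frame of console below 0.062 m and z of any of key_1, key_2, key_3 in the frame of console below 0.0655 m)).
It fails at once if a block, the jar, the bowl, the brush or the scraper is moved or lifted more than 25 mm (distance of any of small_block, handle_block, jar, brush, scraper, bowl, border_block from where it was at the start of the episode above 0.025 m).
It also fails if it takes over 48 s, if anything falls off the work surface, if the arm or the gripper's body presses on something with over 40 N, if the wrist force passes 120 N, or if a joint passes its speed limit or range.

### The arm

A 7-joint arm with a two-finger parallel gripper is mounted at the origin on the work surface. World frame = base frame: x ahead of the robot, y to its left, z up, the work surface at z = 0. Lengths are in m, angles in rad, forces in N, time in s.
With the tool pointing down it reaches from about 0.4 to 0.85 m from the base axis. Payload 10.4 kg.
Tool frame: the origin (TCP) lies midway between the tips of the shut fingers; the grasp point (between the pads) lies 19 mm behind it; z points along the fingers, y is the line along which they close (so a half turn about z gives the same grasp; the last joint's range is limited). The gripper opens to 85 mm and grips with 20 to 120 N. Pads are 22 mm wide; open, the fingers measure 114 mm over their backs; the gripper's body (76 mm by 85 mm) begins 54 mm behind the grasp point. The pads swing forward as they close: fully open they stand 13 mm farther back than shut.
Start: joints at [1.294, 0.332, -0.065, 1.46, 0.022, 1.35, -0.088], TCP at [0.157, -0.605, 0.231] pointing down, gripper open.
Joint ranges: [-2.6, 2.6], [-0.5, 2.12], [-1.47, 1.34], [0.16, 2.42], [-1.27, 4.41], [0.06, 2.06], [-2.6, 2.6]. Speed limits (rad/s): [2.22, 2.22, 2.79, 2.79, 3.14, 3.14, 3.14].

### API

Orientations are given as a unit quaternion [x, y, z, w].
In Python, from workcell import monitor, eyes, manip gives the robot as it stands.
- The arm moves only by the tool send_rows, never from a script. Its arguments are lists of equal length, an entry for each row: "offset": the shift along the tool's x, y, z in mm, a list of three; "roll": the turn about the tool's z in rad. In form: {"offset": [[tx, ty, tz], ...], "roll": [roll, ...]}. A call has exactly 5 rows; each row is the pose to reach, as a shift and turn from the pose commanded when the call began, along the tool's axes at that moment; what a row does not reach only later rows make up. A row lasts 1/12 s, in which the tool goes at most 41.7 mm and 7.16 degrees, less where a joint would pass 70% of its speed; a pose out of reach is approached as far as the arm can. A call with a gripper value outside its range is refused whole. "jaw" is the opening, from 0 (shut) to 1 (fully open), set as the call begins (left out, the last holds). The fingers move at their own pace and stop on an object; "newtons" is the grip in N (left out, the last holds). Time passes only in rows, so rows that repeat a pose let the fingers close, or fill a call up. It gives the time, the measured TCP pose, the force and the opening at its end, in the units of the state.
- monitor.get_obs(): the state, without advancing time (a new reading comes with each control period).
- eyes.camera(name): name is "scene" or "top" or "wrist"; returns (picture, depth): 420x560x3 uint8, blue, green, red; 420x560 float32, m along the optical axis (not along the pixel's ray), 0 where there is no reading.
- eyes.camera_params(name): a dict with "fovy" (degrees; the focal length in pixels is half the picture's height over the tangent of half this angle, whatever the lens; pixels are square), "cx", "cy" (the principal point, pixels), "R" (3x3) and "t" (3): a world point X has camera coordinates R X + t. Camera axes: x right, y down, z forward; pixel columns grow to the right and rows downward; lengths in m; the calibration is good to about 2 mm. A picture is of the moment at which its call begins: read the wrist's pose just before it. camera_params takes no time and is no camera call; for the wrist camera it gives the pose at the moment of the call.
- manip.hand_in(): hands the job in, once; it reports no verdict.
The state is a dict: "clock": time; "joint_pos": joint angles; "joint_velocities": joint speeds; "tau": joint torques, N m; "position": TCP position; "ee_rot": TCP orientation; "ft_force": force on the tool from outside, world axes, zero at the start; "torque": the same for the moment, N m; "grip_width": opening from 0.0 (shut) to 1.0 (fully open).
Only numpy, scipy, OpenCV 4.12 (cv2) and the standard library are available. Lean on these libraries where they do the work, as an engineer would, in place of code of your own. Each camera call takes 0.05 s, during which the arm holds its last target. There are 200 camera calls.

## Working session

There is one attempt and no reset: what is moved stays moved. The work goes in short steps, Python scripts to look and compute and a tool call to move; the robot and the scene stay as the last step left them, time stands still between calls to the robot, and variables do not carry over. Pictures are saved under pics/ and viewed, on a budget of 10 in all, crops included, one or two more only if the job needs it, and the job is handed in when it is done.

Besides the shell and the picture viewer there is one more tool, called after "Emit:" by a JSON object that holds its "method" and its "body". send_rows: Moves the arm, as the interface text tells. Its arguments: {"type":"object","properties":{"offset":{"type":"array"},"roll":{"type":"array"},"jaw":{"type":"number"},"newtons":{"type":"number"}},"required":["offset","roll"]}

```bash
mkdir -p pics; python3 - <<'E'
from workcell import monitor, eyes
import cv2, numpy as np
print(monitor.get_obs())
for n in ("top","scene"):
    p,d=eyes.camera(n); cv2.imwrite(f"pics/{n}0.png",p); np.save(f"pics/{n}0.npy",d); print(n,eyes.camera_params(n))
E
```

```text
{'clock': 0.0, 'joint_pos': array([ 1.29438409,  0.33287045, -0.06470403,  1.46097657,  0.02160686,
        1.34986844, -0.088476  ]), 'joint_velocities': array([-1.15781590e-04,  3.92116560e-04, -5.53917245e-04,  1.11779341e-04,
       -1.95740963e-03,  6.87579988e-05,  2.11626212e-04]), 'tau': array([ 1.12635303e-05, -6.25442219e+01,  4.93377121e-02, -3.91606236e+01,
        1.63053110e-02,  9.75394563e-03,  5.36119705e-05]), 'position': array([ 0.15683406, -0.60460903,  0.23049999]), 'ee_rot': array([ 9.91954737e-01,  1.26591038e-01, -1.25780772e-04, -7.02325028e-04]), 'ft_force': array([ 0.29988802,  0.52108089, -0.56841007]), 'torque': array([-0.01566946, -0.03134677, -0.0453716 ]), 'grip_width': 1.0022691190112012}
top {'fovy': 49.446221548060564, 'cx': 276.54185375538407, 'cy': 212.64145592359012, 'R': array([[ 0.01278424, -0.99991204,  0.00353093],
       [-0.98586263, -0.01319445, -0.16703525],
       [ 0.16706715, -0.00134559, -0.9859446 ]]), 't': array([0.04271946, 0.59129655, 0.96927244])}
scene {'fovy': 57.22802794957666, 'cx': 284.58776044703745, 'cy': 209.92141675175793, 'R': array([[ 0.74044523,  0.67192216, -0.01617007],
       [ 0.52390892, -0.59207385, -0.6123463 ],
       [-0.42102293,  0.44493725, -0.79042428]]), 't': array([-0.47644278, -0.22736792,  1.15503647])}
```

View pics/top0.png

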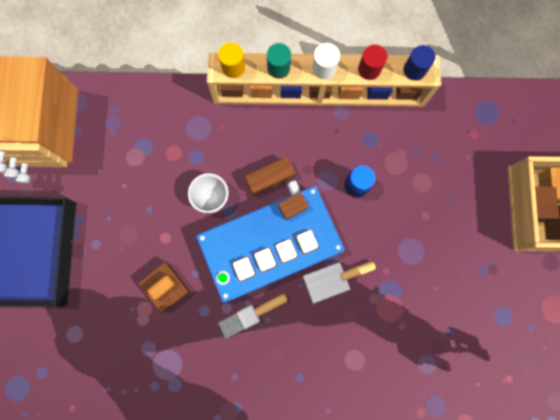

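The top view shows the lamp at (223,278) and the keys at about (243,268), (264,260), (286,250) and (307,241). The arm isn't over the console.

```bash
cat > h.py <<'E'
import numpy as np, cv2
from workcell import monitor, eyes
def world(P,d,u,v):
    f=210/np.tan(np.radians(P["fovy"]/2)); u=np.asarray(u,float); v=np.asarray(v,float)
    c=np.stack([(u-P["cx"])/f*d,(v-P["cy"])/f*d,d],-1)
    return (c-P["t"])@P["R"]
E
python3 - <<'E'
from h import *
for n in("top","scene"):
    p=cv2.imread(f"pics/{n}0.png"); d=np.load(f"pics/{n}0.npy"); P=eyes.camera_params(n)
    h=cv2.cvtColor(p,cv2.COLOR_BGR2HSV)
    vv,uu=np.mgrid[:420,:560]; W=world(P,d,uu,vv)
    reg=(W[...,0]>.3)&(W[...,0]<.8)&(abs(W[...,1])<.35)&(W[...,2]>.045)&(W[...,2]<.1)&(d>0)
    for nm,m in(("white",reg&(h[...,1]<70)&(h[...,2]>150)),("green",reg&(abs(h[...,0].astype(int)-60)<15)&(h[...,1]>120))):
        k,l,s,c=cv2.connectedComponentsWithStats(m.astype(np.uint8))
        for i in range(1,k):
            if s[i,4]>30: w=W[l==i]; print(n,nm,c[i].round(1),s[i,4],w.mean(0).round(4),np.median(w[:,2]).round(4))
E
```

```text
top white [206.7 190.5] 259 [0.6392 0.2084 0.0497] 0.0499
top white [307.2 241.2] 352 [ 0.5257 -0.0169  0.0677] 0.0697
top white [285.8 250.5] 366 [0.5053 0.0292 0.0628] 0.0638
top white [264.7 259.3] 369 [0.4853 0.0747 0.0677] 0.0699
top white [243.4 268.5] 378 [0.465  0.1202 0.0675] 0.0698
top white [223.1 277.6] 62 [0.4453 0.1641 0.0586] 0.0588
top green [222.2 277.3] 63 [0.4455 0.165  0.0675] 0.0674
scene white [263.7 173.1] 218 [0.4708 0.115  0.0693] 0.0712
scene white [256.6 187.5] 232 [0.4909 0.0697 0.0694] 0.0715
scene white [339.2 190.2] 227 [0.6355 0.2087 0.0502] 0.0507
scene white [249.2 203.9] 234 [0.5105 0.0249 0.0647] 0.0656
scene white [240.8 219.2] 266 [ 0.5312 -0.0213  0.0699] 0.0713
scene green [270.7 160.4] 45 [0.451  0.1607 0.0661] 0.0658
```

View pics/scene0.png

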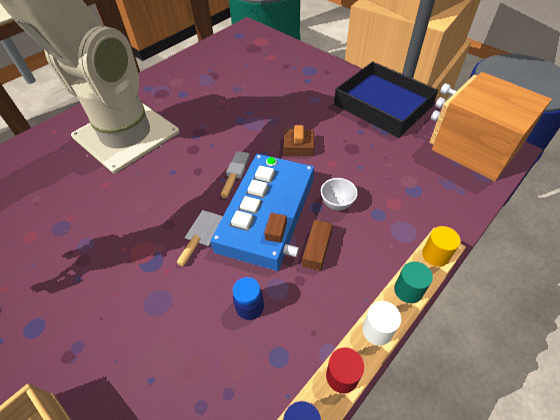

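Both cameras put key 3 about 6 mm low, so I expect that one to be latched. The taps will confirm it. I'll shut the fingers and approach.

Emit:
{"method": "send_rows", "body": {"offset": [[32, -23, 0], [64, -46, 0], [96, -69, 0], [128, -92, 0], [160, -115, 0]], "roll": [0, 0, 0, 0, 0], "jaw": 0, "newtons": 20}}

```text
clock: 0.52
position: [0.2837, -0.4517, 0.231]
ee_rot: [0.992, 0.126, -0.0, -0.0]
ft_force: [1.2, -0.5, -0.3]
grip_width: 0.298
```

Emit:
{"method": "send_rows", "body": {"offset": [[32, -23, 0], [64, -46, 0], [96, -69, 0], [128, -92, 0], [160, -115, 0]], "roll": [0, 0, 0, -0.08, -0.163]}}

```text
clock: 0.93
position: [0.4097, -0.3002, 0.2312]
ee_rot: [0.978, 0.208, -0.0, 0.0]
ft_force: [1.2, -0.9, -1.5]
grip_width: 0.002
```

Emit:
{"method": "send_rows", "body": {"offset": [[15, -24, 0], [30, -48, 0], [45, -72, 0], [60, -96, 0], [75, -120, 0]], "roll": [0, 0, 0, 0, 0]}}

```text
clock: 1.35
position: [0.4287, -0.1605, 0.2311]
ee_rot: [0.978, 0.207, -0.0, -0.0]
ft_force: [0.1, 0.0, 1.0]
grip_width: 0.002
```

Emit:
{"method": "send_rows", "body": {"offset": [[15, -24, 0], [30, -48, 0], [45, -72, 0], [60, -96, 0], [75, -120, 0]], "roll": [0, 0, 0, 0, 0]}}

```text
clock: 1.77
position: [0.4487, -0.0205, 0.2312]
ee_rot: [0.978, 0.207, -0.0, 0.0]
ft_force: [0.9, -0.4, 0.3]
grip_width: -0.002
```

Emit:
{"method": "send_rows", "body": {"offset": [[17, -28, 10], [34, -56, 30], [51, -84, 55], [72, -119, 80], [72, -119, 90]], "roll": [0, 0, 0, 0, 0]}}

```text
clock: 2.18
position: [0.4652, 0.1221, 0.1395]
ee_rot: [0.978, 0.21, -0.0, -0.001]
ft_force: [-0.8, -0.0, 0.6]
grip_width: -0.002
```

```bash
python3 - <<'E'
from h import *
o=monitor.get_obs(); print(o["clock"],o["position"],o["ft_force"],o["ee_rot"])
P=eyes.camera_params("wrist"); p,d=eyes.camera("wrist"); cv2.imwrite("pics/w1.png",p)
h=cv2.cvtColor(p,cv2.COLOR_BGR2HSV); vv,uu=np.mgrid[:420,:560]; W=world(P,d,uu,vv)
m=(W[...,2]>.06)&(W[...,2]<.075)&(d>0)&(h[...,1]<80)&(h[...,2]>130)
k,l,s,c=cv2.connectedComponentsWithStats(m.astype(np.uint8))
for i in range(1,k):
    if s[i,4]>300: print(c[i].round(),s[i],W[l==i].mean(0).round(4),np.median(W[l==i][:,2]).round(4))
E
```

```text
2.1833 [0.46524188 0.1220608  0.13950511] [-0.81936215 -0.03720928  0.62693806] [ 9.77725172e-01  2.09884631e-01 -3.51672809e-04 -1.34428434e-03]
[411. 220.] [ 387  197   49   47 1984] [0.5084 0.0302 0.0631] 0.0631
[285. 222.] [ 264  198   44   49 2097] [0.4683 0.1207 0.069 ] 0.0691
[350. 222.] [ 327  198   47   49 2114] [0.4884 0.0755 0.069 ] 0.0691
[479. 223.] [ 453  198   53   50 2159] [ 0.5284 -0.0152  0.0688] 0.0689
```

View pics/w1.png

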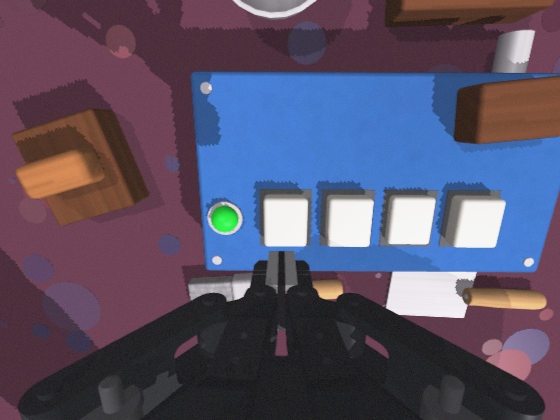

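The wrist view shows the lamp at (225,218) and the keys at u=285, 350, 411 and 479, v≈221. The third key is lower, z 63.1 mm against 69. The TCP is within 3 mm of key 1.

Emit:
{"method": "send_rows", "body": {"offset": [[2, 2, 20], [2, 2, 40], [2, 2, 55], [2, 2, 62], [2, 2, 65]], "roll": [0, 0, 0, 0, 0]}}

```text
clock: 2.65
position: [0.4687, 0.1144, 0.0755]
ee_rot: [0.978, 0.207, -0.001, 0.0]
ft_force: [-0.3, 0.2, 0.7]
grip_width: 0.001
```

Emit:
{"method": "send_rows", "body": {"offset": [[0, 0, 1], [0, 0, 2], [0, 0, 3], [0, 0, 4], [0, 0, 4]], "roll": [0, 0, 0, 0, 0]}}

```text
clock: 3.07
position: [0.4695, 0.115, 0.0726]
ee_rot: [0.978, 0.207, 0.0, 0.0]
ft_force: [-0.8, 0.6, -0.4]
grip_width: -0.003
```

Emit:
{"method": "send_rows", "body": {"offset": [[0, 0, 1], [0, 0, 1], [0, 0, 2], [0, 0, 2], [0, 0, 2]], "roll": [0, 0, 0, 0, 0]}}

```text
clock: 3.48
position: [0.4692, 0.1151, 0.0702]
ee_rot: [0.978, 0.207, -0.0, 0.0]
ft_force: [-0.6, 0.8, 0.5]
grip_width: 0.005
```

Emit:
{"method": "send_rows", "body": {"offset": [[0, -3, 0], [0, -3, 1], [0, -3, 1], [0, -3, 2], [0, -3, 2]], "roll": [0, 0, 0, 0, 0]}}

```text
clock: 3.9
position: [0.468, 0.1183, 0.0683]
ee_rot: [0.978, 0.207, 0.0, -0.0]
ft_force: [-2.0, 1.5, 4.0]
grip_width: -0.001
```

Key 1 gave about 4 N at z=68.3 mm, so it is up. On to key 2.

Emit:
{"method": "send_rows", "body": {"offset": [[0, 0, -12], [0, 25, -12], [0, 50, -12], [0, 50, -7], [0, 50, -4]], "roll": [0, 0, 0, 0, 0]}}

```text
clock: 4.32
position: [0.4889, 0.0705, 0.0726]
ee_rot: [0.979, 0.205, 0.0, 0.0]
ft_force: [-0.7, 0.3, -0.4]
grip_width: -0.002
```

Emit:
{"method": "send_rows", "body": {"offset": [[0, 0, 1], [0, 0, 2], [0, 0, 3], [0, 0, 4], [0, 0, 4]], "roll": [0, 0, 0, 0, 0]}}

```text
clock: 4.73
position: [0.488, 0.0728, 0.0684]
ee_rot: [0.978, 0.207, -0.0, -0.0]
ft_force: [-2.5, 0.8, 3.5]
grip_width: 0.001
```

Key 2 gave about 3.5 N at 68.4 mm, so it is up too. Key 3 next: I'll go to 68 mm first, where there should be no contact if it's latched.

Emit:
{"method": "send_rows", "body": {"offset": [[0, 0, -12], [0, 25, -12], [0, 50, -12], [0, 50, -5], [0, 50, 0]], "roll": [0, 0, 0, 0, 0]}}

```text
clock: 5.15
position: [0.5093, 0.025, 0.0687]
ee_rot: [0.979, 0.206, 0.0, 0.0]
ft_force: [-0.4, 0.3, -0.4]
grip_width: 0.0
```

Emit:
{"method": "send_rows", "body": {"offset": [[0, 0, 0], [0, 0, 1], [0, 0, 2], [0, 0, 3], [0, 0, 3]], "roll": [0, 0, 0, 0, 0]}}

```text
clock: 5.57
position: [0.5084, 0.0268, 0.0653]
ee_rot: [0.978, 0.207, 0.0, 0.0]
ft_force: [-0.1, -0.7, -0.2]
grip_width: -0.0
```

There's no contact at 65.3 mm, so key 3 is low. I'll tap it in half-millimetre steps.

Emit:
{"method": "send_rows", "body": {"offset": [[0, 0, 0.5], [0, 0, 0.5], [0, 0, 1], [0, 0, 1], [0, 0, 1]], "roll": [0, 0, 0, 0, 0]}}

```text
clock: 5.98
position: [0.5085, 0.0264, 0.0643]
ee_rot: [0.978, 0.207, 0.0, 0.0]
ft_force: [1.0, -0.3, -0.1]
grip_width: 0.001
```

Emit:
{"method": "send_rows", "body": {"offset": [[0, 0, 0.2], [0, 0, 0.4], [0, 0, 0.5], [0, 0, 0.5], [0, 0, 0.5]], "roll": [0, 0, 0, 0, 0]}}

```text
clock: 6.4
position: [0.5086, 0.0264, 0.0641]
ee_rot: [0.978, 0.207, -0.0, 0.0]
ft_force: [-2.5, -1.0, 7.0]
grip_width: 0.005
```

Key 3 is stiff, 7 N at 64.1 mm with no give, so it's the latched one and still held. On to key 4.

Emit:
{"method": "send_rows", "body": {"offset": [[0, 0, -17], [0, 25, -17], [0, 50, -17], [0, 50, -11], [0, 50, -8.5]], "roll": [0, 0, 0, 0, 0]}}

```text
clock: 6.82
position: [0.5288, -0.0208, 0.0717]
ee_rot: [0.979, 0.206, -0.0, 0.0]
ft_force: [-0.0, 0.8, -0.7]
grip_width: 0.001
```

Emit:
{"method": "send_rows", "body": {"offset": [[0, 0, 1], [0, 0, 2], [0, 0, 3], [0, 0, 4], [0, 0, 4]], "roll": [0, 0, 0, 0, 0]}}

```text
clock: 7.23
position: [0.5285, -0.0185, 0.0683]
ee_rot: [0.978, 0.207, -0.0, -0.0]
ft_force: [-2.3, 1.7, 4.1]
grip_width: 0.0
```

Key 4 is up, at 4.1 N. Now I'll lift clear, check that key 3 is still down, and return above it.

Emit:
{"method": "send_rows", "body": {"offset": [[0, 0, -15], [0, -25, -17], [0, -50, -17], [0, -50, -17], [0, -50, -17]], "roll": [0, 0, 0, 0, 0]}}

```text
clock: 7.65
position: [0.5084, 0.0277, 0.0856]
ee_rot: [0.978, 0.208, 0.0, 0.0]
ft_force: [0.1, -0.9, 0.7]
grip_width: -0.0
```

```bash
cat > k.py <<'E'
from h import *
for n in ("top","scene"):
    p,d=eyes.camera(n); P=eyes.camera_params(n); f=210/np.tan(np.radians(P["fovy"]/2)); vv,uu=np.mgrid[:420,:560]; W=world(P,d,uu,vv)
    for c in ((.468,.119),(.488,.073),(.508,.027),(.528,-.018)):
        m=(np.hypot(W[...,0]-c[0],W[...,1]-c[1])<.014)&(d>0)&(W[...,2]<.0765); print(n,c,m.sum(),np.median(W[m][:,2]).round(4) if m.any() else None)
o=monitor.get_obs(); print(o["clock"],o["position"],o["ft_force"])
E
python3 k.py
```

```text
top (0.468, 0.119) 136 0.0709
top (0.488, 0.073) 9 0.07
top (0.508, 0.027) 0 None
top (0.528, -0.018) 0 None
scene (0.468, 0.119) 74 0.0718
scene (0.488, 0.073) 72 0.0721
scene (0.508, 0.027) 81 0.0659
scene (0.528, -0.018) 95 0.0718
7.75 [0.50882463 0.02581712 0.08534842] [ 0.12322894 -0.06590969  0.25287654]
```

Key 3 is still down, so I'll press it nearly to the stop.

Emit:
{"method": "send_rows", "body": {"offset": [[0, 0, 15], [0, 0, 21], [0, 0, 23.5], [0, 0, 25.5], [0, 0, 25.5]], "roll": [0, 0, 0, 0, 0]}}

```text
clock: 8.17
position: [0.5086, 0.0253, 0.0599]
ee_rot: [0.978, 0.206, -0.0, 0.0]
ft_force: [-3.5, -2.8, 8.5]
grip_width: 0.002
```

Emit:
{"method": "send_rows", "body": {"offset": [[0, 0, 0], [0, 0, 0], [0, 0, -3], [0, 0, -20], [0, 0, -50]], "roll": [0, 0, 0, 0, 0]}}

```text
clock: 8.58
position: [0.5068, 0.0257, 0.1081]
ee_rot: [0.978, 0.207, -0.002, -0.001]
ft_force: [0.6, -0.0, 0.9]
grip_width: 0.003
```

Emit:
{"method": "send_rows", "body": {"offset": [[0, 0, -30], [0, 0, -60], [0, 0, -90], [0, 0, -90], [0, 0, -90]], "roll": [0, 0, 0, 0, 0]}}

```text
clock: 9.0
position: [0.5095, 0.026, 0.2013]
ee_rot: [0.978, 0.206, 0.001, 0.001]
ft_force: [0.2, 0.7, -0.7]
grip_width: 0.001
```

```bash
python3 k.py
```

```text
top (0.468, 0.119) 138 0.0709
top (0.488, 0.073) 30 0.0706
top (0.508, 0.027) 0 None
top (0.528, -0.018) 0 None
scene (0.468, 0.119) 76 0.0718
scene (0.488, 0.073) 79 0.0721
scene (0.508, 0.027) 87 0.0719
scene (0.528, -0.018) 95 0.0717
9.1 [0.50814806 0.0259073  0.19901775] [ 0.80624488 -0.28941622  0.89542218]
```

All four keys now read the same height, and the arm is clear.

```bash
python3 -c "
from workcell import manip
print(manip.hand_in())"
```

```text
the job is handed in; nothing more can be done
None
```

The latched key was the third from the green lamp. I pressed it down and let go, and all four keys now stand up. The job is handed in; no verdict was reported.

- **Taps:** I tapped the keys in order from the lamp end.

| Key | Force (N) | Fingertip height (mm) | Finding |
|---|---|---|---|
| 1 | 4.0 | 68.3 | up |
| 2 | 3.5 | 68.4 | up |
| 3 | 7.0 | 64.1 | latched, did not give |
| 4 | 4.1 | 68.3 | up |

- **Before the press:** with the fingers clear of the keys, the scene camera still showed key 3 about 6 mm below the others.
- **Press:** I pushed key 3 to 59.9 mm with 8.5 N, then lifted the tool clear to about 0.2 m.
- **Last check:** the scene camera read 71.7–72.1 mm for all four keys; it reads about 2 mm high. The arm blocked the top camera's view of keys 3 and 4, so their heights rest on the scene camera alone. The top camera agreed on keys 1 and 2.
- **Not checked:** I didn't measure the other objects again at the end; the tool kept well clear of them on the planned path. The run took about 9 s of the 48 s allowed.

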